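Mount a microscope camera and torque its clamp bolt to the click

TASK

Gently seat the small black camera, nose down, fully home in the round hole of the white camera port and let go of it. Then swing the red-handled click wrench clockwise (seen from above) to tighten the port's clamp bolt until the wrench's breakaway joint gives, stop there without forcing the handle on past the click, and let go so that the handle springs straight again, leaving the bolt tight. Leave everything else on the bench where it is.

Things in the scene. Friction and masses are not known exactly. Their poses are not given: they have to be found in the camera images.
- camera_mid (a point): Centre of the loose camera's housing (0.25 kg, stands nose down): black, 50 x 50 x 60 mm tall, blue band at its lower edge; below it a round aluminium nose, diameter 36 mm, 26 mm long, 4 mm chamfer at the foot. The point is 30 mm above the shoulder (housing's underside), 30 mm below the top, 56 mm above the nose's foot. z up, x and y square to the sides. Any yaw is right in the port
- port_mouth (a point): Centre of the mouth of the hole in the fixed white camera port, a block 80 x 80 mm, flat top 45 mm above the bench, on a dark 12 mm base plate. Hole diameter 39 mm, 3 mm chamfer, 33 mm deep: the seated camera's shoulder rests on the block's top (camera_mid then 30 mm above this point). z up; the clamp bolt's axis lies 85 mm away along -y of this frame
- head (a point): Steel head of the click wrench, a 38 mm disc captive on the upright clamp bolt; the point is on the bolt's axis, 62 mm above the bench. z up, x out along the head arm. It turns with the bolt, clockwise from above to tighten, against a light drag (0.25 N m), for 0.5 to 0.9 rad (different each time, not visible); then the bolt is tight and stops dead
- grip (a point): Centre of the wrench's red grip, a bar 24 x 24 mm, 105 mm long, 62 mm above the bench with air under it, 150 mm from the bolt axis. x outward along the handle, z up. The bolt being tight, a sideways push here of some 7 to 8 N folds the handle clockwise at the breakaway pivot; the push then stays level up to a dead stop at 0.34 rad of fold. Let go, the handle springs straight
- pivot (a point): Upright pivot of the wrench's breakaway joint (dark 26 mm barrel), on the head arm 45 mm from the bolt axis; the handle swings about it. Preloaded spring, gives from 0.8 N m. Fold is the angle between the head's x and the grip's x: straight 0, tripped from 0.10 rad, forced past the click from 0.26 rad
- objective: Bystander: loose steel microscope objective, 32 mm in diameter, 48 mm tall, yellow ring, standing; origin under its centre
- dish: Bystander: loose clear round culture dish, 60 mm in diameter, 14 mm tall; origin under its centre
- jar: Bystander: loose amber jar with white cap, 44 mm in diameter, 60 mm tall; origin under its centre
- slide_box: Bystander: loose green slide box 100 x 80 x 32 mm; origin under its centre
- driver: Bystander: loose screwdriver lying down; origin under its middle
- lens_cap: Bystander: loose black lens cap, 40 mm in diameter, 10 mm thick; origin under its centre
Mind the look-alikes: they are no part of the job. There is more than one size of the part that bears camera_mid; the job needs the middle-sized.

How it is judged (in metres and radians):
On the way, in this order (a step that is already met when the one before it is completed fails the run):
1. the camera sits fully home in the port and has been let go, with the wrench not yet tripped (z of camera_mid in the frame of port_mouth below 0.0325 m and horizontal distance between camera_mid and port_mouth below 0.004 m and angle between camera_mid's own z axis and vertical below 0.06 rad and contact force between the fingers and camera below 0.1 N and angle between the x axis of head and the x axis of grip, either way round below 0.05 rad), for 0.2 s.
2. the wrench's breakaway joint has tripped (handle folded 0.10 rad or more against the head) (angle between the x axis of head and the x axis of grip, either way round above 0.1 rad), for 0.05 s.
At the end, for the whole second after the job is handed in: Camera home in the port (centre under 32.5 mm above the mouth, within 4 mm of its axis, tilt under 0.06 rad), at rest; wrench tripped on the way, its handle straight again (within 0.04 rad) and its grip left at least 60 mm from its start, the bolt not turned back (z of camera_mid in the frame of port_mouth below 0.0325 m and horizontal distance between camera_mid and port_mouth below 0.004 m and angle between camera_mid's own z axis and vertical below 0.06 rad and angle between the x axis of head and the x axis of grip, either way round below 0.04 rad and distance of grip from where it was at the start of the episode above 0.06 m and linear speed of camera below 0.02 m/s); the robot touches nothing.
It fails at once if the handle is forced on past the click (folded more than 0.26 rad) (angle between the x axis of head and the x axis of grip, either way round above 0.26 rad).
It fails at once if the wrench is tripped before the camera is home (angle between the x axis of head and the x axis of grip, either way round above 0.1 rad and (not (z of camera_mid in the frame of port_mouth below 0.0325 m) or not (horizontal distance between camera_mid and port_mouth below 0.004 m) or not (angle between camera_mid's own z axis and vertical below 0.06 rad))).
It fails at once if the camera is rammed into the port (more than 80 N between them) (contact force between camera and port above 80 N).
It fails at once if a bystander is moved more than 20 mm (distance of any of objective, dish, jar, slide_box, driver, lens_cap from where it was at the start of the episode above 0.02 m).
It also fails if it takes over 67 s, if anything falls off the work surface, if the arm or the gripper's body presses on something with over 40 N, if the wrist force passes 120 N, or if a joint passes its speed limit or range.

ROBOT

A 6-joint arm with a two-finger parallel gripper is mounted at the origin on the work surface. World frame = base frame: x ahead of the robot, y to its left, z up, the work surface at z = 0. Lengths are in m, angles in degrees, forces in N, time in s.
With the tool pointing down it reaches from about 0.3 to 0.75 m from the base axis. Payload 8.5 kg.
Tool frame: the origin (TCP) lies midway between the tips of the shut fingers; the grasp point (between the pads) lies 19 mm behind it; z points along the fingers, y is the direction in which the jaws open and shut (so a half turn about z gives the same grasp; the last joint's range is limited). The gripper opens to 85 mm and grips with 20 to 120 N. Pads are 22 mm wide; open, the fingers measure 114 mm over their backs; the gripper's body (76 mm by 85 mm) begins 54 mm behind the grasp point. The pads swing forward as they close: fully open they stand 13 mm farther back than shut.
Start: joints at [51.091, 21.807, 74.336, -0, 83.858, -12.336], TCP at [0.246, 0.492, 0.231] pointing down, gripper open.
Joint ranges: [-178.18, 178.18], [-50.72, 133.34], [12.68, 142.11], [-81.47, 261.47], [9.98, 163.14], [-165.26, 165.26]. Speed limits (degrees/s): [136.94, 136.94, 180, 180, 180, 180].

INTERFACE

Orientations are given as a 3x3 rotation matrix whose columns are the frame's x, y, z axes.
In Python, from rig import status, eyes, env gives the robot as it stands. The module is installed in compiled form; this text tells all that it offers.
- The arm moves only by the tool play_rows, never from a script. Its argument "targets" is text: rows parted by semicolons, each of 5 numbers parted by spaces: the shift along the tool's x, y, z in m, then the turn about the tool's z in rad, then the closure, from 0 (fully open) to 1 (shut). A call has 1 to 5 rows; each row is the pose to reach, as a shift and turn from the pose commanded when the call began, along the tool's axes at that moment; what a row does not reach only later rows make up. A row lasts 1/10 s, in which the tool goes at most 50 mm and 8.59 degrees, less where a joint would pass 70% of its speed; a pose out of reach is approached as far as the arm can. A call with a gripper value outside its range is refused whole. The fingers move at their own pace and stop on an object; "force" is the grip in N (left out, the last holds). Time passes only in rows, so rows that repeat a pose let the fingers close. It gives the time, the measured TCP pose, the force and the opening at its end, in the units of the state.
- status.observe(): the state, without advancing time (a new reading comes with each control period).
- eyes.get_image(name): name is "side" or "top"; returns a dict with "pixels" (384x512x3 uint8, red, green, blue), "range_z" (384x512 float32, m along the optical axis (not along the pixel's ray), 0 where there is no reading), "mtx" (3x3 intrinsics, pixels), "world_to_cam" (4x4, takes a point from world to camera coordinates). Camera axes: x right, y up, looking along -z (the intrinsics and any distortion apply to the point x, -y, -z); pixel columns grow to the right and rows downward; lengths in m; the calibration is good to about 2 mm. A picture is of the moment at which its call begins.
- env.close_job(): hands the job in, once; it reports no verdict.
The state is a dict: "time_s": time; "q": joint angles; "qvel": joint speeds; "joint_efforts": joint torques, N m; "position": TCP position; "tool_rot": TCP orientation; "ft_force": force on the tool from outside, world axes, zero at the start; "wrist_torque": the same for the moment, N m; "grip_width": finger opening in m.
Only numpy, scipy, OpenCV 4.12 (cv2) and the standard library are available. Lean on these libraries where they do the work, as an engineer would, in place of code of your own. Each camera call takes 0.05 s, during which the arm holds its last target.

## Working session

There is one attempt and no reset: what is moved stays moved. The work goes in short steps, Python scripts to look and compute and a tool call to move; the robot and the scene stay as the last step left them, time stands still between calls to the robot, and variables do not carry over. Pictures are saved under pics/ and viewed, and the job is handed in when it is done.

Besides the shell and the picture viewer there is one more tool, called after "Emit:" as a command line: name --argument value ..., lists and objects as JSON in quotes. play_rows: Moves the arm, as the interface text tells. Its arguments: {"type":"object","properties":{"targets":{"type":"string"},"force":{"type":"number"}},"required":["targets"]}

```bash
mkdir -p pics; cat > h.py <<'E'
import numpy as np, cv2
from rig import status, eyes, env
def shot(n,tag):
    im=eyes.get_image(n); np.savez(f'{tag}_{n}.npz',**im)
    cv2.imwrite(f'pics/{tag}_{n}.png',im['pixels'][:,:,::-1]); return im
def pts(im):
    K=im['mtx'];T=np.linalg.inv(im['world_to_cam']);z=im['range_z']
    v,u=np.mgrid[0:z.shape[0],0:z.shape[1]]
    P=np.stack([(u-K[0,2])/K[0,0]*z,-(v-K[1,2])/K[1,1]*z,-z],-1)
    W=P@T[:3,:3].T+T[:3,3]; W[z==0]=np.nan; return W
E
python3 - <<'E'
from h import *
np.set_printoptions(precision=4,suppress=True)
for n in('top','side'):
    im=shot(n,'a');print(n,im['mtx'],im['world_to_cam'])
print(status.observe())
E
```

```text
top [[386.5777   0.     254.8843]
 [  0.     386.5777 188.7037]
 [  0.       0.       1.    ]] [[ 0.0026 -0.9999  0.0163 -0.0171]
 [ 0.9837  0.0055  0.1795 -0.5745]
 [-0.1795  0.0156  0.9836 -1.103 ]
 [ 0.      0.      0.      1.    ]]
side [[361.8564   0.     261.9615]
 [  0.     361.8564 191.397 ]
 [  0.       0.       1.    ]] [[ 0.9784 -0.2067 -0.001  -0.5414]
 [ 0.1516  0.7145  0.683  -0.1168]
 [-0.1405 -0.6684  0.7304 -1.2512]
 [ 0.      0.      0.      1.    ]]
{'time_s': 0.1, 'q': array([ 51.0911,  21.8378,  74.3771,   0.0001,  83.8594, -12.3363]), 'qvel': array([ 0.0082, -0.1277, -0.1129,  0.0136, -0.128 ,  0.0335]), 'joint_efforts': array([  0.0039, -44.9218, -23.1654,  -0.0002,   0.0037,  -0.    ]), 'position': array([0.2459, 0.4917, 0.2308]), 'tool_rot': array([[-0.8944,  0.4473, -0.0008],
       [ 0.4473,  0.8944, -0.001 ],
       [ 0.0003, -0.0013, -1.    ]]), 'ft_force': array([-0.1092,  0.1751, -0.0311]), 'wrist_torque': array([-0.0309, -0.0072, -0.023 ]), 'grip_width': 0.08538469674806969}
```

View pics/a_top.png

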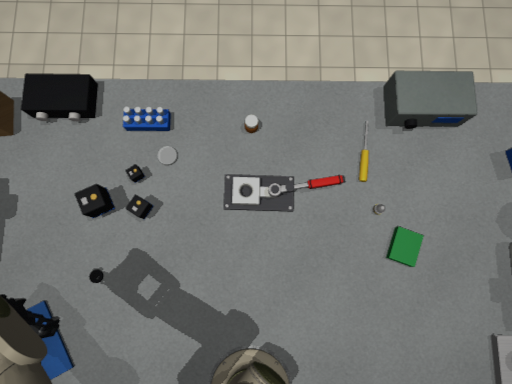

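View pics/a_side.png

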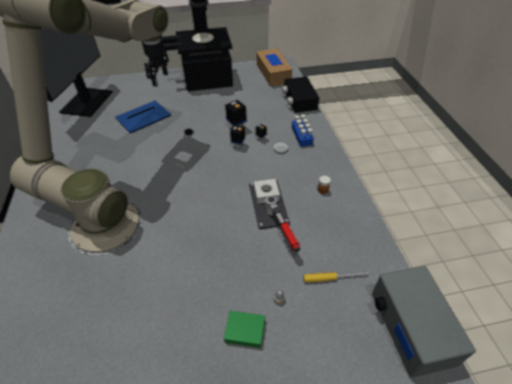

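The camera could be any of three black cubes in the top view: (135,173) looks smallest, (139,206) middle, (95,200) largest. The lens cap at (97,276) is also black. Next I'll check with close crops and depth measurements.

```bash
python3 - <<'E'
from h import *
np.set_printoptions(precision=4,suppress=True)
im=np.load('a_top.npz');W=pts(im)
p=im['pixels'][:,:,::-1]
a=cv2.resize(p[150:230,65:185],None,fx=5,fy=5,interpolation=cv2.INTER_NEAREST)
cv2.imwrite('pics/crop_cam.png',a)
cv2.imwrite('pics/crop_port.png',cv2.resize(p[160:220,215:350],None,fx=5,fy=5,interpolation=cv2.INTER_NEAREST))
s=np.load('a_side.npz');Ws=pts(s)
ps=s['pixels'][:,:,::-1]
cv2.imwrite('pics/crop_side.png',np.vstack([cv2.resize(ps[90:150,215:295],None,fx=5,fy=5,interpolation=cv2.INTER_NEAREST),cv2.resize(ps[175:255,245:325],None,fx=5,fy=5,interpolation=cv2.INTER_NEAREST)])[:600])
for nm,WW in(('top',W),('side',Ws)):
  for nme,c in dict(small=(.62,.316),mid=(.53,.30),large=(.54,.42)).items():pass
for (u,v) in [(135,173),(139,206),(95,200),(246,190),(235,190),(275,189),(325,182),(300,186),(97,276),(167,155)]:
  print(u,v,W[v,u])
def rect(WW,lo,hi,zlo,zhi):
  m=(WW[...,0]>lo[0])&(WW[...,0]<hi[0])&(WW[...,1]>lo[1])&(WW[...,1]<hi[1])&(WW[...,2]>zlo)&(WW[...,2]<zhi)
  return m
for n,WW in(('t',W),('s',Ws)):
  for (u,v) in [(135,173),(139,206),(95,200)]:
    c=W[v,u]; m=rect(WW,c[:2]-.055,c[:2]+.055,c[2]-.008,c[2]+.012)
    print(n,c,m.sum(),np.median(WW[m][:,2]),cv2.minAreaRect(WW[m][:,:2].astype(np.float32)))
E
```

```text
135 173 [0.6185 0.342  0.0603]
139 206 [0.5161 0.3171 0.0868]
95 200 [0.5276 0.4297 0.1209]
246 190 [0.5769 0.012  0.016 ]
235 190 [0.5712 0.0448 0.0469]
275 189 [ 0.569  -0.073   0.0794]
325 182 [ 0.5922 -0.2215  0.072 ]
300 186 [ 0.5799 -0.1474  0.0709]
97 276 [0.3175 0.4483 0.0166]
167 155 [0.6869 0.2596 0.0144]
t [0.6185 0.342  0.0603] 163 0.06298807236094084 ((0.6223822236061096, 0.34857088327407837), (0.036806244403123856, 0.0374554879963398), 34.227561950683594)
t [0.5161 0.3171 0.0868] 303 0.08557163712631244 ((0.5185799598693848, 0.32506561279296875), (0.050289906561374664, 0.04990340769290924), 59.06056594848633)
t [0.5276 0.4297 0.1209] 591 0.11816212667245085 ((0.5320581793785095, 0.44750097393989563), (0.06904389709234238, 0.06953351199626923), 26.60731315612793)
s [0.6185 0.342  0.0603] 72 0.06480854212562531 ((0.619696319103241, 0.348736047744751), (0.03882317245006561, 0.03888627886772156), 36.53736114501953)
s [0.5161 0.3171 0.0868] 113 0.087429300441633 ((0.5164579749107361, 0.3263123035430908), (0.05395633727312088, 0.04928792268037796), 58.669063568115234)
s [0.5276 0.4297 0.1209] 170 0.12112488434670626 ((0.5284537672996521, 0.4456578195095062), (0.07144289463758469, 0.06925788521766663), 24.770849227905273)
```

View crops.

View pics/crop_cam.png

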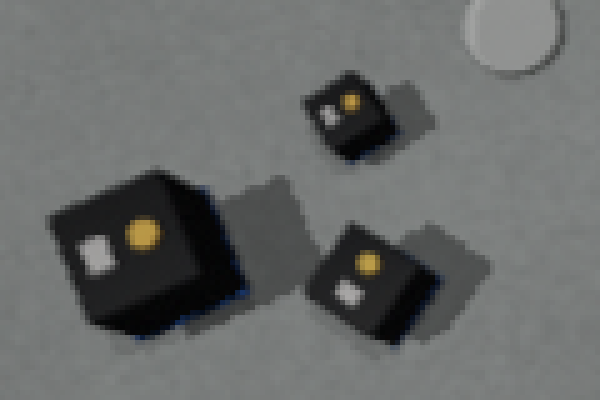

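View pics/crop_port.png

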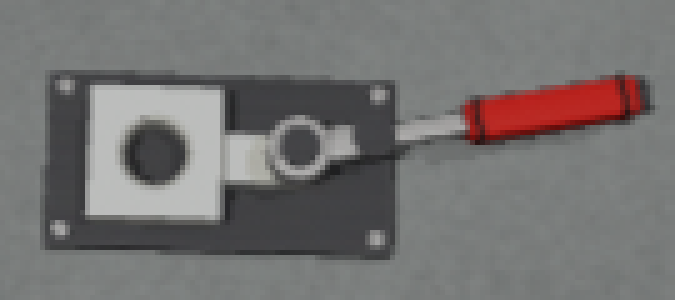

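View pics/crop_side.png

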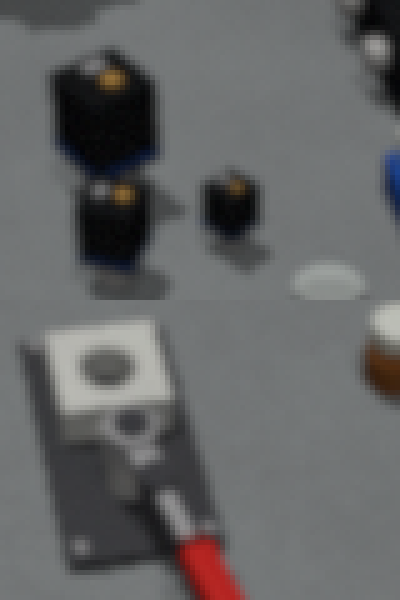

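Crop check: the cube at (139,206) measures 50 x 50 mm with its top at about 86 mm, so it is the middle-sized camera. The others are about 37 and 69 mm. Next I'll refine the port and wrench positions.

```bash
cat > meas.py <<'E'
from h import *
def proj(im,P):
    c=(im['world_to_cam']@np.append(P,1))[:3]; K=im['mtx']
    return K[0,0]*c[0]/-c[2]+K[0,2], K[1,1]*-c[1]/-c[2]+K[1,2]
def backz(im,u,v,z):
    K=im['mtx'];T=np.linalg.inv(im['world_to_cam'])
    d=T[:3,:3]@np.array([(u-K[0,2])/K[0,0],-(v-K[1,2])/K[1,1],-1]);o=T[:3,3]
    return o+d*(z-o[2])/d[2]
def red(im):
    W=pts(im);p=im['pixels'].astype(int)
    m=(p[...,0]>110)&(p[...,1]<60)&(p[...,2]<60)&(abs(W[...,0]-.55)<.2)&(abs(W[...,1]+.15)<.2)
    return m,W
E
python3 - <<'E'
from meas import *
np.set_printoptions(precision=4,suppress=True)
for n in('top','side'):
    im=np.load(f'a_{n}.npz');W=pts(im);p=im['pixels'].astype(int)
    br=p.min(-1)>110
    m=(abs(W[...,0]-.574)<.06)&(abs(W[...,1]-.012)<.06)&(abs(W[...,2]-.046)<.006)
    print(n,'port',m.sum(),np.median(W[m][:,2]),cv2.minAreaRect(W[m][:,:2].astype(np.float32)))
    # hole: below-surface pixels enclosed
    mu=m.astype(np.uint8); cs,hi=cv2.findContours(mu,cv2.RETR_CCOMP,cv2.CHAIN_APPROX_NONE)
    for c,h in zip(cs,hi[0]):
        if h[3]>=0 and len(c)>8:
            (u,v),ax,a=cv2.fitEllipse(c); print(' hole px',u,v,ax,backz(im,u,v,.046))
    m,W=red(im); q=W[m]; top=q[q[:,2]>np.percentile(q[:,2],50)-.004]
    print(' red',len(q),np.percentile(q[:,2],[5,50,95]),cv2.minAreaRect(top[:,:2].astype(np.float32)))
    m=(abs(W[...,0]-.57)<.03)&(abs(W[...,1]+.073)<.03)&(W[...,2]>.066)
    q=W[m];print(' head',len(q),np.percentile(q[:,2],[5,50,95]),q.mean(0),cv2.minEnclosingCircle(q[:,:2].astype(np.float32)))
E
```

```text
top port 567 0.04498219390131375 ((0.572255551815033, 0.014711456373333931), (0.07862287759780884, 0.07991912215948105), 89.62389373779297)
 hole px 245.1468963623047 189.78656005859375 (13.719573020935059, 14.31615161895752) [0.5722 0.0144 0.046 ]
 red 236 [0.0693 0.0738 0.0774] ((0.5950765609741211, -0.22197827696800232), (0.021005811169743538, 0.10257880389690399), 9.867911338806152)
 head 166 [0.0686 0.0754 0.0807] [ 0.5706 -0.0752  0.0751] ((0.5727982521057129, -0.07777649909257889), 0.02664136327803135)
side port 322 0.046369323889126846 ((0.5702157020568848, 0.01652076467871666), (0.085038922727108, 0.0803285613656044), 89.07479095458984)
 hole px 265.5091857910156 188.6383056640625 (8.090272903442383, 11.333895683288574) [0.5691 0.0127 0.046 ]
 red 178 [0.072  0.0753 0.0782] ((0.5935075283050537, -0.22321395576000214), (0.021517615765333176, 0.09707944095134735), 9.914393424987793)
 head 109 [0.0685 0.0759 0.0826] [ 0.5669 -0.077   0.0759] ((0.5687404274940491, -0.07487568259239197), 0.027566518634557724)
```

```bash
cat > mv.py <<'E'
import sys
from h import *
# usage: mv.py x y z yaw_deg(tool y axis)
s=status.observe();R=s['tool_rot'];p=s['position']
t=np.array(list(map(float,sys.argv[1:4])))
yaw=np.degrees(np.arctan2(R[1,1],R[0,1]))
d=R.T@(t-p)
print('shift',d.round(4),'turn',round(-np.radians((float(sys.argv[4])-yaw+180)%360-180),3) if len(sys.argv)>4 else '','pos',p.round(4),'yaw',yaw.round(2),'F',s['ft_force'].round(2),'M',s['wrist_torque'].round(2),'t',s['time_s'],'w',s['grip_width'],'q',s['q'].round(1))
E
python3 mv.py .5175 .3257 .18 -31
```

```text
shift [-0.3172 -0.0269  0.0507] turn 1.648 pos [0.2459 0.4917 0.2308] yaw 63.43 F [-0.11  0.18 -0.03] M [-0.03 -0.01 -0.02] t 0.1 w 0.08538469674806969 q [ 51.1  21.8  74.4   0.   83.9 -12.3]
```

Emit:
play_rows --targets "-0.317 -0.027 0.05 1.648 0;-0.317 -0.027 0.05 1.648 0;-0.317 -0.027 0.05 1.648 0;-0.317 -0.027 0.05 1.648 0;-0.317 -0.027 0.05 1.648 0" --force 30

```text
time_s: 0.6
position: [0.4581, 0.3617, 0.1919]
tool_rot: [[-0.344, 0.939, -0.001], [0.939, 0.344, -0.0], [0.0, -0.001, -1.0]]
ft_force: [1.3, 1.2, 0.1]
grip_width: 0.0851
```

```bash
python3 mv.py .5175 .3257 .18 -31
```

```text
shift [-0.0542  0.0434  0.0119] turn 0.892 pos [0.4581 0.3617 0.1919] yaw 20.1 F [1.27 1.21 0.07] M [ 0.02 -0.02  0.03] t 0.6 w 0.08514726425544335 q [26.7 26.9 72.6  0.  80.5  6.6]
```

Emit:
play_rows --targets "-0.045 0.035 0.01 0.89 0;-0.045 0.035 0.01 0.89 0;-0.045 0.035 0.01 0.89 0;-0.045 0.035 0.01 0.89 0;-0.045 0.035 0.01 0.89 0"

```text
time_s: 1.1
position: [0.5052, 0.3329, 0.182]
tool_rot: [[0.389, 0.921, -0.001], [0.921, -0.389, -0.0], [-0.001, -0.001, -1.0]]
ft_force: [-0.4, -0.8, -0.4]
grip_width: 0.0854
```

```bash
python3 mv.py .5175 .3257 .18 -31
```

```text
shift [-0.0018  0.0141  0.002 ] turn 0.141 pos [0.5052 0.3329 0.182 ] yaw -22.89 F [-0.42 -0.77 -0.43] M [-0.04  0.02  0.  ] t 1.1 w 0.08538395682045828 q [22.2 29.5 69.8  0.  80.8 45.1]
```

Emit:
play_rows --targets "-0.002 0.014 0.002 0.135 0;-0.002 0.014 0.002 0.135 0;-0.002 0.014 0.002 0.135 0"

```text
time_s: 1.4
position: [0.5172, 0.3259, 0.1801]
tool_rot: [[0.501, 0.865, -0.001], [0.865, -0.501, -0.0], [-0.001, -0.001, -1.0]]
ft_force: [0.6, -0.1, -0.5]
grip_width: 0.0852
```

```bash
python3 mv.py .5175 .3257 .04 -31; python3 - <<'E'
from h import *
for n in('top','side'):
    p=shot(n,'b')['pixels'][:,:,::-1]
    c=p[150:260,80:200] if n=='top' else p[70:170,190:290]
    cv2.imwrite(f'pics/b_{n}_c.png',cv2.resize(c,None,fx=5,fy=5))
E
```

```text
shift [1.000e-04 4.000e-04 1.401e-01] turn 0.016 pos [0.5172 0.3259 0.1801] yaw -30.07 F [ 0.59 -0.14 -0.54] M [-0.01 -0.04  0.04] t 1.4 w 0.08520555841792968 q [21.1 30.2 68.9  0.  81.  51.2]
```

View pics/b_side_c.png

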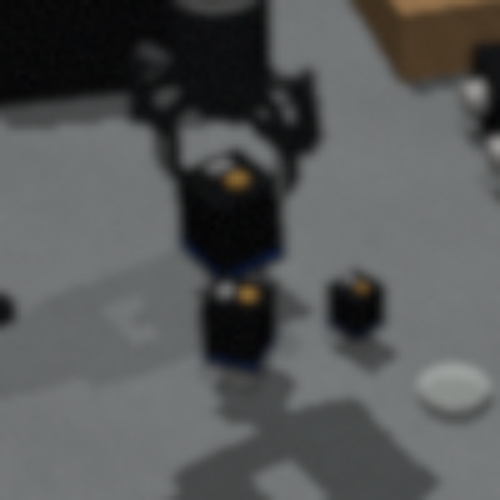

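```bash
python3 - <<'E'
from meas import *
s=np.load('b_side.npz')
for P in([.5172,.3259,.18],[.5172,.3259,.193],[.5172,.3259,.056],[.53,.4465,.119]):
    u,v=proj(s,P);print(P,(u-190)*5,(v-70)*5)
E
```

```text
[0.5172, 0.3259, 0.18] 227.86216135160956 199.77938605278007
[0.5172, 0.3259, 0.193] 226.95166740152132 185.55007454544338
[0.5172, 0.3259, 0.056] 235.9678300096668 326.45577341325435
[0.53, 0.4465, 0.119] 224.23477417482147 178.74751063810288
```

View pics/b_top_c.png

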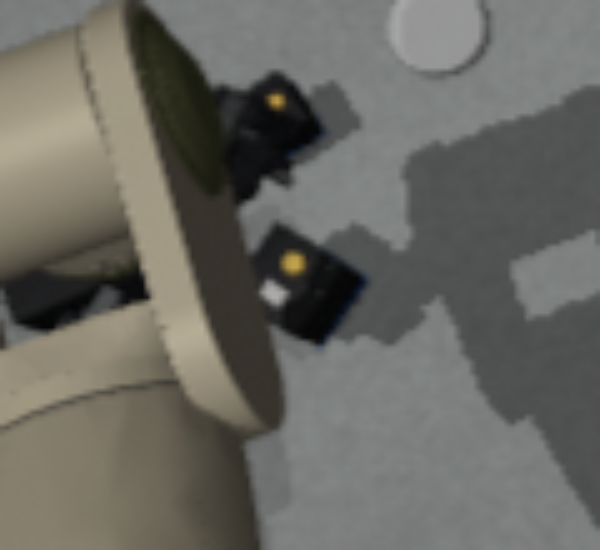

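Emit:
play_rows --targets "0 0 0.04 0.016 0;0 0 0.08 0.016 0;0 0 0.11 0.016 0;0 0 0.13 0.016 0;0 0 0.14 0.016 0"

```text
time_s: 2.0
position: [0.5164, 0.3259, 0.0387]
tool_rot: [[0.516, 0.857, -0.003], [0.857, -0.516, -0.001], [-0.002, -0.002, -1.0]]
ft_force: [0.1, 1.2, 0.2]
grip_width: 0.0853
```

Emit:
play_rows --targets "0 0 0 0 0;0 0 0 0 0.3;0 0 0 0 0.6;0 0 0 0 0.8;0 0 0 0 1"

```text
time_s: 2.5
position: [0.5179, 0.3262, 0.0418]
tool_rot: [[0.517, 0.856, 0.002], [0.856, -0.517, 0.001], [0.002, 0.001, -1.0]]
ft_force: [-0.4, -0.5, 6.1]
grip_width: 0.0497
```

Emit:
play_rows --targets "0 0 0 0 1;0 0 0 0 1;0 0 0 0 1;0 0 0 0 1"

```text
time_s: 2.9
position: [0.5179, 0.3262, 0.0418]
tool_rot: [[0.517, 0.856, 0.002], [0.856, -0.517, 0.001], [0.002, 0.001, -1.0]]
ft_force: [-0.3, 0.0, 6.9]
grip_width: 0.0494
```

Emit:
play_rows --targets "0 0 -0.02 0 1;0 0 -0.06 0 1;0 0 -0.1 0 1;0 0 -0.1 0 1"

```text
time_s: 3.3
position: [0.5194, 0.3268, 0.1462]
tool_rot: [[0.517, 0.856, 0.01], [0.856, -0.517, 0.004], [0.008, 0.006, -1.0]]
ft_force: [0.3, -0.1, -2.6]
grip_width: 0.0497
```

```bash
python3 mv.py .5715 .0145 .1418 -31
```

```text
shift [-0.2403  0.2061  0.0037] turn -0.003 pos [0.5194 0.3268 0.1462] yaw -31.16 F [ 0.26 -0.12 -2.6 ] M [-0.02 -0.05  0.04] t 3.3 w 0.04965892569625876 q [21.1 31.8 71.8 -0.  75.8 52.3]
```

Emit:
play_rows --targets "-0.03 0.026 0 0 1;-0.065 0.056 0 0 1;-0.1 0.086 0 0 1;-0.135 0.116 0 0 1;-0.17 0.146 0 0 1"

```text
time_s: 3.8
position: [0.5539, 0.1031, 0.1398]
tool_rot: [[0.517, 0.856, -0.001], [0.856, -0.517, 0.0], [-0.001, -0.001, -1.0]]
ft_force: [1.0, 0.3, -1.8]
grip_width: 0.0497
```

Emit:
play_rows --targets "-0.03 0.026 0 0 1;-0.055 0.047 0 0 1;-0.07 0.06 0 0 1;-0.07 0.06 0 0 1;-0.07 0.06 0 0 1"

```text
time_s: 4.3
position: [0.569, 0.0141, 0.1398]
tool_rot: [[0.518, 0.855, -0.001], [0.855, -0.518, 0.001], [-0.0, -0.001, -1.0]]
ft_force: [-0.4, 0.4, -2.0]
grip_width: 0.0496
```

```bash
python3 mv.py .5715 .0145 .1418 -31;  python3 - <<'E'
from meas import *
np.set_printoptions(precision=4,suppress=True)
for n in('top','side'):
    im=shot(n,'c');p=im['pixels'][:,:,::-1]
    c=p[130:250,190:310] if n=='top' else p[120:220,210:330]
    cv2.imwrite(f'pics/c_{n}_c.png',cv2.resize(c,None,fx=5,fy=5))
    W=pts(im);b=im['pixels'].astype(int)
    m=(b[...,2]>b[...,0]+40)&(abs(W[...,0]-.57)<.07)&(abs(W[...,1]-.015)<.07)&(W[...,2]>.06)
    print(n,m.sum(),W[m].min(0) if m.any() else '',W[m].max(0) if m.any() else '')
E
```

```text
shift [ 0.0016  0.0019 -0.002 ] turn -0.004 pos [0.569  0.0141 0.1398] yaw -31.21 F [-0.44  0.36 -1.96] M [-0.01 -0.01  0.05] t 4.3 w 0.049626619664757295 q [-10.5  28.3  79.5   0.   72.2  20.7]
top 0  
side 0
```

View pics/c_side_c.png

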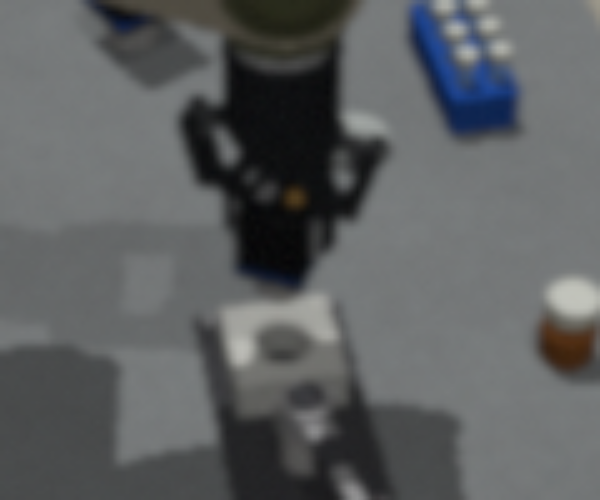

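View pics/c_top_c.png

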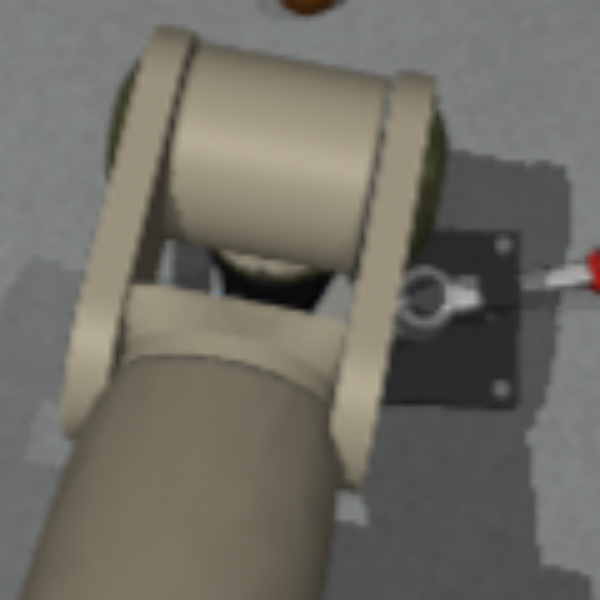

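```bash
 python3 - <<'E'
from meas import *
im=np.load('c_side.npz');p=im['pixels']
c=np.array([.569,.0141]);a=np.radians(59)
ex=np.array([np.cos(a),np.sin(a)]);ey=np.array([-ex[1],ex[0]])
big=cv2.resize(p[150:205,235:300,::-1],None,fx=9,fy=9,interpolation=cv2.INTER_NEAREST)
def dr(P,col):
    u,v=proj(im,P); cv2.circle(big,(int((u+.5-235)*9),int((v+.5-150)*9)),3,col,-1)
for sx in(-1,1):
  for sy in(-1,1):
    dr([*(c+.025*(sx*ex+sy*ey)),.124],(0,255,255)); dr([*(c+.025*(sx*ex+sy*ey)),.184],(0,255,255))
for t in np.linspace(0,6.28,20):
    dr([.569+.018*np.cos(t),.0141+.018*np.sin(t),.098],(0,0,255))
    dr([.5715+.0195*np.cos(t),.0145+.0195*np.sin(t),.045],(0,255,0))
for x in(-.04,.04):
  for y in(-.04,.04): dr([.5715+x,.0145+y,.045],(255,0,255))
cv2.imwrite('pics/c_ov.png',big)
E
```

```text
(no output)
```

View pics/c_ov.png

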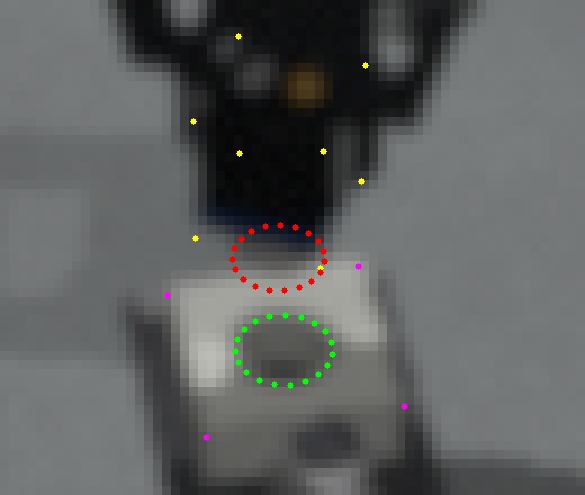

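```bash
 python3 - <<'E'
from meas import *
np.set_printoptions(precision=3,suppress=True,linewidth=200)
im=np.load('c_side.npz');W=pts(im);p=im['pixels']
for u in(260,264,268):
  for v in range(152,190,1): print(u,v,p[v,u],W[v,u])
E
```

```text
260 152 [17 18 20] [0.55  0.012 0.223]
260 153 [31 32 32] [0.55  0.017 0.215]
260 154 [49 50 51] [0.598 0.251 0.003]
260 155 [53 55 56] [0.556 0.042 0.184]
260 156 [43 44 44] [0.553 0.03  0.19 ]
260 157 [27 28 28] [0.553 0.031 0.185]
260 158 [23 23 24] [0.552 0.026 0.185]
260 159 [25 26 27] [nan nan nan]
260 160 [15 15 18] [0.55  0.015 0.186]
260 161 [8 7 9] [0.549 0.011 0.185]
260 162 [ 7  9 10] [0.548 0.005 0.187]
260 163 [13 13 13] [0.547 0.003 0.184]
260 164 [9 9 9] [ 0.547 -0.001  0.183]
260 165 [9 8 8] [ 0.546 -0.002  0.18 ]
260 166 [6 7 9] [0.547 0.    0.173]
260 167 [11 12 12] [0.547 0.001 0.167]
260 168 [9 8 8] [0.547 0.001 0.163]
260 169 [5 5 8] [0.547 0.001 0.159]
260 170 [ 9  8 11] [0.547 0.001 0.154]
260 171 [10 11 11] [0.547 0.002 0.149]
260 172 [10 10 16] [ 0.547 -0.001  0.146]
260 173 [10 15 28] [0.547 0.    0.141]
260 174 [23 29 44] [0.547 0.    0.136]
260 175 [52 55 61] [0.547 0.    0.131]
260 176 [79 81 82] [0.549 0.014 0.113]
260 177 [91 92 93] [0.55  0.017 0.105]
260 178 [96 98 99] [0.57  0.115 0.   ]
260 179 [107 109 109] [ 0.569  0.11  -0.   ]
260 180 [129 131 
[... 2804 characters left out ...]
]
268 173 [ 8  8 10] [ 0.57  -0.018  0.154]
268 174 [ 9 11 15] [ 0.571 -0.015  0.146]
268 175 [10 16 29] [ 0.572 -0.013  0.139]
268 176 [19 25 43] [ 0.571 -0.015  0.136]
268 177 [41 43 51] [ 0.571 -0.016  0.133]
268 178 [72 72 72] [0.575 0.001 0.11 ]
268 179 [106 106 103] [0.576 0.004 0.102]
268 180 [140 141 136] [0.586 0.049 0.05 ]
268 181 [158 159 154] [0.585 0.044 0.051]
268 182 [163 163 158] [0.585 0.044 0.046]
268 183 [157 157 152] [0.585 0.04  0.044]
268 184 [139 140 135] [0.583 0.035 0.045]
268 185 [111 112 108] [0.583 0.033 0.042]
268 186 [93 93 90] [0.583 0.034 0.035]
268 187 [87 87 85] [0.582 0.028 0.036]
268 188 [87 88 84] [0.583 0.032 0.027]
268 189 [82 82 80] [0.583 0.033 0.02 ]
```

```bash
 python3 - <<'E'
from meas import *
from scipy.optimize import minimize
im=np.load('c_side.npz');W=pts(im);p=im['pixels'].astype(int)
m=(abs(W[...,0]-.57)<.045)&(abs(W[...,1]-.01)<.045)&(W[...,2]<.20)&(W[...,2]>.125)
v,u=np.nonzero(m)
# faces: front faces lie at 25mm from axis. normals for yaw 59/-31
Q=W[m]
for ang in(-31,59,-121,149):
    n=np.array([np.cos(np.radians(ang)),np.sin(np.radians(ang))])
    d=(Q[:,:2]-[.569,.0141])@n
    print(ang,np.histogram(d,bins=np.arange(-.04,.045,.005)))
E
```

```text
-31 (array([13, 12, 14, 25, 34, 28, 28, 36, 25, 33, 25, 27, 35, 23, 17, 18]), array([-4.00000000e-02, -3.50000000e-02, -3.00000000e-02, -2.50000000e-02,
       -2.00000000e-02, -1.50000000e-02, -1.00000000e-02, -5.00000000e-03,
       -2.08166817e-17,  5.00000000e-03,  1.00000000e-02,  1.50000000e-02,
        2.00000000e-02,  2.50000000e-02,  3.00000000e-02,  3.50000000e-02,
        4.00000000e-02]))
59 (array([  0,   0,  26, 152,  22,  60,  70,  33,  22,  15,   6,  10,   3,
         0,   0,   0]), array([-4.00000000e-02, -3.50000000e-02, -3.00000000e-02, -2.50000000e-02,
       -2.00000000e-02, -1.50000000e-02, -1.00000000e-02, -5.00000000e-03,
       -2.08166817e-17,  5.00000000e-03,  1.00000000e-02,  1.50000000e-02,
        2.00000000e-02,  2.50000000e-02,  3.00000000e-02,  3.50000000e-02,
        4.00000000e-02]))
-121 (array([  0,   0,   0,   3,  10,   6,  15,  22,  33,  70,  60,  22, 152,
        26,   0,   0]), array([-4.00000000e-02, -3.50000000e-02, -3.00000000e-02, -2.50000000e-02,
       -2.00000000e-02, -1.50000000e-02, -1.00000000e-02, -5.00000000e-03,
       -2.08166817e-17,  5.00000000e-03,  1.00000000e-02,  1.50000000e-02,
        2.00000000e-02,  2.50000000e-02,  3.00000000e-02,  3.50000000e-02,
        4.00000000e-02]))
149 (array([18, 17, 23, 35, 27, 25, 33, 25, 36, 28, 28, 34, 25, 14, 12, 13]), array([-4.00000000e-02, -3.50000000e-02, -3.00000000e-02, -2.50000000e-02,
       -2.00000000e-02, -1.50000000e-02, -1.00000000e-02, -5.00000000e-03,
       -2.08166817e-17,  5.00000000e-03,  1.00000000e-02,  1.50000000e-02,
        2.00000000e-02,  2.50000000e-02,  3.00000000e-02,  3.50000000e-02,
        4.00000000e-02]))
```

```bash
 python3 - <<'E'
from meas import *
im=np.load('c_side.npz');W=pts(im)
n=np.array([np.cos(np.radians(-121)),np.sin(np.radians(-121))]);t=np.array([-n[1],n[0]])
d=(W[...,:2]-[.569,.0141])@n; e=(W[...,:2]-[.569,.0141])@t
m=(abs(d-.0225)<.006)&(abs(e)<.02)&(W[...,2]>.13)&(W[...,2]<.178)
print(m.sum(),np.median(d[m]),d[m].mean(),np.polyfit(e[m],d[m],1),np.polyfit(W[m][:,2],d[m],1))
# nose
m=(abs(d)<.03)&(abs(e)<.03)&(W[...,2]>.102)&(W[...,2]<.118)
print(m.sum(),W[m][:,:2]); 
# port front face y
p=pts(np.load('a_side.npz')); m=(abs(p[...,0]-.585)<.035)&(p[...,2]>.015)&(p[...,2]<.04)&(abs(p[...,1]+.025)<.02)&(p[...,0]>.575)
print('portfront',m.sum(),np.median(p[m][:,1]))
E
```

```text
117 0.0233842036274027 0.02346185746584005 [0.01115005 0.02346021] [0.00153943 0.02322412]
22 [[ 5.49394683e-01  1.39110621e-02]
 [ 5.49997721e-01  1.70128533e-02]
 [ 5.51176882e-01  5.45103474e-03]
 [ 5.54850815e-01  6.16452054e-03]
 [ 5.57652709e-01  2.75753270e-03]
 [ 5.51695356e-01  8.03364044e-03]
 [ 5.54308287e-01  3.60653402e-03]
 [ 5.57331501e-01  1.23337567e-03]
 [ 5.60586077e-01 -1.91586692e-05]
 [ 5.64345428e-01  1.01569548e-03]
 [ 5.68000010e-01  1.52539321e-03]
 [ 5.71295601e-01  4.36184905e-04]
 [ 5.75053438e-01  1.32800572e-03]
 [ 5.78968444e-01  2.82224534e-03]
 [ 5.54487466e-01  4.47908517e-03]
 [ 5.57272418e-01  9.31436533e-04]
 [ 5.59994455e-01 -2.79823346e-03]
 [ 5.62901907e-01 -5.58421800e-03]
 [ 5.67874172e-01  8.11574444e-04]
 [ 5.71375919e-01  5.84284421e-04]
 [ 5.60436641e-01 -8.47174329e-04]
 [ 5.64243719e-01  3.26083099e-04]]
portfront 27 -0.024200103188306232
```

Emit:
play_rows --targets "0.0005 0.001 0.015 0 1;0.0005 0.001 0.03 0 1;0.0005 0.001 0.042 0 1;0.0005 0.001 0.048 0 1;0.0005 0.001 0.05 0 1"

```text
time_s: 4.9
position: [0.5704, 0.0143, 0.09]
tool_rot: [[0.517, 0.856, -0.001], [0.856, -0.517, 0.0], [-0.0, -0.001, -1.0]]
ft_force: [0.3, 0.1, -2.6]
grip_width: 0.0496
```

Emit:
play_rows --targets "0 0 0.003 0 1;0 0 0.006 0 1;0 0 0.008 0 1;0 0 0.008 0 1"

```text
time_s: 5.3
position: [0.5706, 0.0138, 0.0825]
tool_rot: [[0.518, 0.856, 0.0], [0.856, -0.518, 0.0], [0.0, 0.0, -1.0]]
ft_force: [-0.8, 0.2, -2.5]
grip_width: 0.0495
```

```bash
python3 mv.py .5715 .0145 .0608 -31;  python3 - <<'E'
from meas import *
im=shot('side','d');p=im['pixels'][:,:,::-1]
cv2.imwrite('pics/d_side_c.png',cv2.resize(p[150:210,230:300],None,fx=8,fy=8))
E
```

```text
shift [0.001  0.0004 0.0217] turn -0.003 pos [0.5706 0.0138 0.0825] yaw -31.17 F [-0.84  0.2  -2.52] M [-0.03 -0.04 -0.01] t 5.3 w 0.04946593451091911 q [-10.5  32.3  83.3   0.   64.4  20.7]
```

View pics/d_side_c.png

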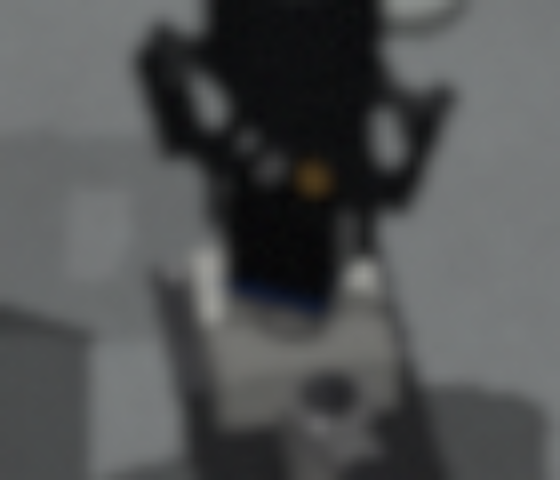

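The nose is entering the hole and there's no contact force yet.

Emit:
play_rows --targets "0 0 0.003 0 1;0 0 0.005 0 1;0 0 0.005 0 1"

```text
time_s: 5.65
position: [0.5706, 0.0139, 0.0773]
tool_rot: [[0.518, 0.856, 0.0], [0.856, -0.518, 0.0], [0.0, -0.0, -1.0]]
ft_force: [0.4, 0.3, -2.7]
grip_width: 0.0496
```

Emit:
play_rows --targets "0 0 0.003 0 1;0 0 0.006 0 1;0 0 0.008 0 1;0 0 0.008 0 1"

```text
time_s: 6.05
position: [0.5706, 0.014, 0.0692]
tool_rot: [[0.518, 0.856, -0.0], [0.856, -0.518, 0.0], [0.0, -0.0, -1.0]]
ft_force: [1.7, 1.2, -3.2]
grip_width: 0.0499
```

Emit:
play_rows --targets "0 0 0.002 0 1;0 0 0.004 0 1;0 0 0.005 0 1;0 0 0.005 0 1"

```text
time_s: 6.45
position: [0.5706, 0.0139, 0.0644]
tool_rot: [[0.518, 0.856, 0.0], [0.856, -0.518, 0.0], [0.0, -0.0, -1.0]]
ft_force: [1.4, 1.6, -3.5]
grip_width: 0.0497
```

Emit:
play_rows --targets "0 0 0.001 0 1;0 0 0.002 0 1;0 0 0.002 0 1"

```text
time_s: 6.75
position: [0.5707, 0.0139, 0.0625]
tool_rot: [[0.518, 0.856, 0.0], [0.856, -0.518, 0.0], [0.0, 0.0, -1.0]]
ft_force: [1.2, 1.7, -2.4]
grip_width: 0.0499
```

Emit:
play_rows --targets "0 0 0.001 0 1;0 0 0.0015 0 1;0 0 0.0015 0 1"

```text
time_s: 7.05
position: [0.5706, 0.0139, 0.061]
tool_rot: [[0.518, 0.856, 0.0], [0.856, -0.518, 0.0], [0.0, 0.0, -1.0]]
ft_force: [1.2, 2.0, -2.5]
grip_width: 0.05
```

Emit:
play_rows --targets "0 0 0.001 0 1;0 0 0.001 0 1"

```text
time_s: 7.25
position: [0.5706, 0.0139, 0.0609]
tool_rot: [[0.517, 0.856, 0.001], [0.856, -0.517, -0.0], [0.0, 0.001, -1.0]]
ft_force: [-2.4, 1.7, 6.9]
grip_width: 0.0497
```

The shoulder is on the block: upward force has risen to about 7 N at the predicted height. Releasing.

Emit:
play_rows --targets "0 0 0 0 0;0 0 0 0 0;0 0 0 0 0;0 0 0 0 0;0 0 0 0 0"

```text
time_s: 7.75
position: [0.5705, 0.0138, 0.0599]
tool_rot: [[0.518, 0.856, -0.0], [0.856, -0.518, -0.0], [-0.0, -0.0, -1.0]]
ft_force: [-1.7, 0.2, -0.2]
grip_width: 0.0853
```

Emit:
play_rows --targets "0 0 -0.03 0 0;0 0 -0.08 0 0;0 0 -0.13 0 0;0 0 -0.16 0 0;0 0 -0.16 0 0"

```text
time_s: 8.25
position: [0.572, 0.0136, 0.2247]
tool_rot: [[0.517, 0.856, 0.009], [0.856, -0.517, -0.002], [0.003, 0.008, -1.0]]
ft_force: [1.1, -0.1, -0.3]
grip_width: 0.0851
```

```bash
python3 mv.py .63 -.26 .18 10;  python3 - <<'E'
from meas import *
im=shot('side','e');p=im['pixels'][:,:,::-1]
cv2.imwrite('pics/e_side_c.png',cv2.resize(p[150:250,230:320],None,fx=6,fy=6))
W=pts(im);m=(abs(W[...,0]-.57)<.02)&(abs(W[...,1]-.014)<.02)&(W[...,2]>.08)&(W[...,2]<.13)
print(np.percentile(W[m][:,2],[50,80,95]))
E
```

```text
shift [-0.2043  0.1908  0.0456] turn -0.718 pos [0.572  0.0136 0.2247] yaw -31.16 F [ 1.15 -0.07 -0.27] M [ 0.05 -0.    0.08] t 8.25 w 0.08514142084553751 q [-10.5  24.1  71.8  -0.   83.6  20.7]
[0.10675083 0.10899645 0.11066225]
```

View pics/e_side_c.png

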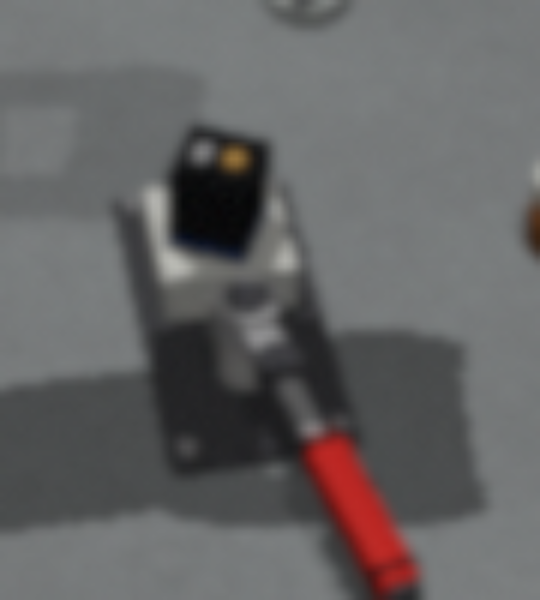

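The camera is seated: its blue band is flush on the block at crop (205,245), and the top is at about 0.105 to 0.107 m. Now the wrench.

```bash
python3 mv.py .642 -.213 .18 -81;  python3 - <<'E'
from meas import *
im=np.load('a_top.npz');W=pts(im)
for u,v in((364,165),(364,180),(366,125),(379,209),(403,245),(251,123)): print(u,v,W[v,u].round(3))
E
```

```text
shift [-0.1574  0.1779  0.0422] turn 0.87 pos [0.5711 0.0138 0.2217] yaw -31.17 F [ 0.14  0.74 -0.09] M [ 0.04  0.02 -0.03] t 8.3 w 0.08531362010445086 q [-10.5  24.2  72.   -0.   83.5  20.7]
364 165 [ 0.656 -0.354  0.024]
364 180 [ 0.61  -0.353  0.02 ]
366 125 [ 0.79  -0.37   0.016]
379 209 [ 0.516 -0.388  0.042]
403 245 [ 0.41  -0.457  0.033]
251 123 [ 0.779 -0.002  0.055]
```

Emit:
play_rows --targets "-0.157 0.178 0.035 0.87 1;-0.157 0.178 0.035 0.87 1;-0.157 0.178 0.035 0.87 1;-0.157 0.178 0.035 0.87 1;-0.157 0.178 0.035 0.87 1"

```text
time_s: 8.8
position: [0.6413, -0.2151, 0.1822]
tool_rot: [[0.964, 0.266, -0.003], [0.266, -0.964, 0.002], [-0.003, -0.002, -1.0]]
ft_force: [0.6, 0.5, -0.6]
grip_width: 0.0121
```

```bash
python3 mv.py .642 -.213 .18 -81
```

```text
shift [ 0.0012 -0.0019  0.0022] turn 0.112 pos [ 0.6413 -0.2151  0.1822] yaw -74.57 F [ 0.65  0.46 -0.6 ] M [ 0.07  0.01 -0.  ] t 8.8 w 0.012065096282022052 q [-28.5  36.8  56.   -0.   87.3  46. ]
```

Emit:
play_rows --targets "0 0 0 0.11 1;0 0 0.03 0.11 1;0 0 0.07 0.11 1;0 0 0.11 0.11 1;0 0 0.137 0.11 1"

```text
time_s: 9.3
position: [0.6397, -0.2117, 0.0431]
tool_rot: [[0.986, 0.166, -0.006], [0.166, -0.986, 0.003], [-0.005, -0.004, -1.0]]
ft_force: [-0.0, 0.3, -0.4]
grip_width: -0.0002
```

```bash
python3 mv.py .642 -.213 .044 -81;  python3 - <<'E'
from meas import *
for n in('top','side'):
  im=shot(n,'f');p=im['pixels'][:,:,::-1]
  c=p[130:240,210:350] if n=='top' else p[150:260,230:340]
  cv2.imwrite(f'pics/f_{n}_c.png',cv2.resize(c,None,fx=5,fy=5))
E
```

```text
shift [ 0.0021  0.0017 -0.001 ] turn 0.01 pos [ 0.6397 -0.2117  0.0431] yaw -80.45 F [-0.01  0.28 -0.36] M [-0.04  0.02 -0.01] t 9.3 w -0.00019477995422987636 q [-28.4  43.7  66.4  -0.   70.2  52.1]
```

View pics/f_side_c.png

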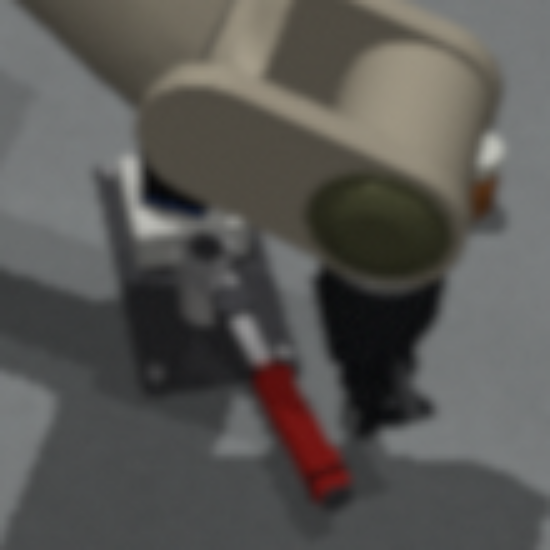

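View pics/f_top_c.png

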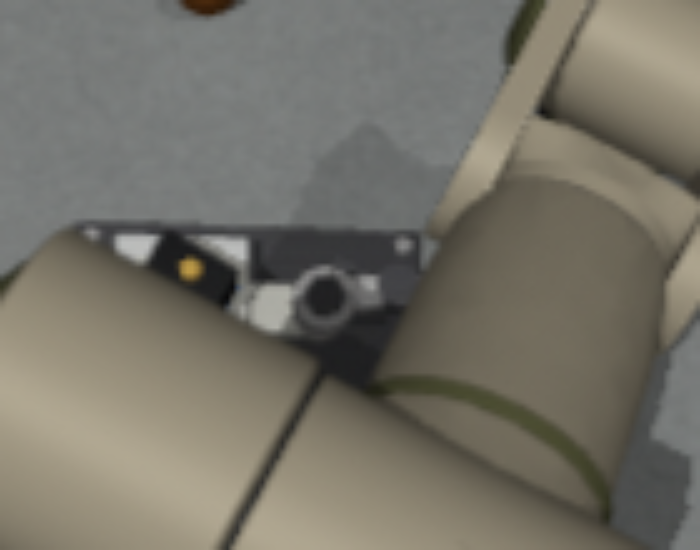

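Emit:
play_rows --targets "-0.005 0 -0.001 0.01 1;-0.010 0 -0.001 0.01 1;-0.015 0 -0.001 0.01 1;-0.018 0 -0.001 0.01 1;-0.018 0 -0.001 0.01 1"

```text
time_s: 9.9
position: [0.6236, -0.2158, 0.0498]
tool_rot: [[0.988, 0.156, 0.001], [0.156, -0.988, -0.0], [0.001, 0.001, -1.0]]
ft_force: [-0.5, -0.6, -0.1]
grip_width: -0.0001
```

Emit:
play_rows --targets "-0.002 0 0 0 1;-0.004 0 0 0 1;-0.006 0 0 0 1;-0.008 0 0 0 1;-0.008 0 0 0 1"

```text
time_s: 10.4
position: [0.6159, -0.217, 0.0491]
tool_rot: [[0.988, 0.156, 0.0], [0.156, -0.988, -0.0], [0.0, 0.0, -1.0]]
ft_force: [0.1, -1.5, -0.2]
grip_width: 0.0001
```

```bash
cat > w.py <<'E'
from meas import *
import sys
# measure handle line from side (and top) view
def grip(n,tag):
    im=shot(n,tag);m,W=red(im);m&=(W[...,2]>.045)&(W[...,2]<.095);q=W[m]
    if len(q)<25: return print(n,'few',len(q))
    r=cv2.minAreaRect(q[:,:2].astype(np.float32))
    vx,vy,x0,y0=cv2.fitLine(q[:,:2].astype(np.float32),cv2.DIST_HUBER,0,.001,.001).ravel()
    if vy>0: vx,vy=-vx,-vy
    a=np.degrees(np.arctan2(vy,vx)); print(n,len(q),'grip c',np.round(r[0],4),np.round(r[1],3),'ang',a.round(1),'line angle from bolt',np.degrees(np.arctan2(r[0][1]+.0705,r[0][0]-.571)).round(1), q.mean(0).round(4))
    p=im['pixels'][:,:,::-1]
    c=p[130:240,210:350] if n=='top' else p[150:260,230:340]
    cv2.imwrite(f'pics/{tag}_{n}_c.png',cv2.resize(c,None,fx=5,fy=5))
for n in sys.argv[2:]: grip(n,sys.argv[1])
s=status.observe();print(s['position'].round(4),s['ft_force'].round(2),s['time_s'])
E
python3 w.py g side
```

```text
side 30 grip c [ 0.5981 -0.248 ] [0.015 0.039] ang -81.9 line angle from bolt -81.3 [ 0.5961 -0.245   0.0757]
[ 0.6159 -0.2169  0.049 ] [0.16 0.99 0.9 ] 10.45
```

```bash
python3 - <<'E'
import numpy as np
r,off=.150,.023
for d in(.04,.08,.12,.16,.2): print(d,(off*(np.cos(d)-1)-r*np.sin(d)).round(4),(r*(np.cos(d)-1)+off*np.sin(d)).round(4))
from meas import *
for n in('top','side'):
    im=np.load(f'a_{n}.npz');m,W=red(im);q=W[m]
    vx,vy,x0,y0=cv2.fitLine(q[:,:2].astype(np.float32),cv2.DIST_HUBER,0,.001,.001).ravel();print(n,np.degrees(np.arctan(vy/vx)),x0,y0)
E
```

```text
0.04 -0.006 0.0008
0.08 -0.0121 0.0014
0.12 -0.0181 0.0017
0.16 -0.0242 0.0017
0.2 -0.0303 0.0016
top -80.445625 0.5944908 -0.22133157
side -79.63908 0.59465504 -0.22457196
```

Emit:
play_rows --targets "-0.003 0.0005 0.002 0.02 1;-0.009 0.0012 0.004 0.06 1;-0.015 0.0015 0.004 0.1 1;-0.021 0.0017 0.004 0.14 1;-0.027 0.0017 0.004 0.18 1"

```text
time_s: 10.95
position: [0.5894, -0.2229, 0.045]
tool_rot: [[1.0, -0.026, 0.0], [-0.026, -1.0, -0.0], [0.0, 0.0, -1.0]]
ft_force: [1.1, 0.4, -0.9]
grip_width: -0.0002
```

Emit:
play_rows --targets "-0.006 0.0008 0 0.04 1;-0.012 0.0014 0 0.08 1;-0.018 0.0017 0 0.12 1;-0.018 0.0017 0 0.12 1"

```text
time_s: 11.35
position: [0.5709, -0.2241, 0.0449]
tool_rot: [[0.99, -0.144, -0.001], [-0.144, -0.99, 0.0], [-0.001, -0.0, -1.0]]
ft_force: [-0.3, 0.3, -0.4]
grip_width: -0.0001
```

```bash
python3 w.py i side top; python3 mv.py .6 -.2 .045 -90
```

```text
side 29 grip c [ 0.5479 -0.2241] [0.096 0.01 ] ang -103.3 line angle from bolt -98.5 [ 0.5473 -0.2266  0.0755]
top few 0
[ 0.5714 -0.224   0.0449] [ 0.95 -0.55  0.7 ] 11.45
shift [ 0.0249 -0.0278 -0.0001] turn -0.143 pos [ 0.5714 -0.224   0.0449] yaw -98.18 F [ 0.95 -0.55  0.7 ] M [-0.01 -0.02  0.01] t 11.45 w -0.0002277358356972406 q [-32.4  38.5  77.9  -0.   63.6  65.7]
```

View pics/i_side_c.png

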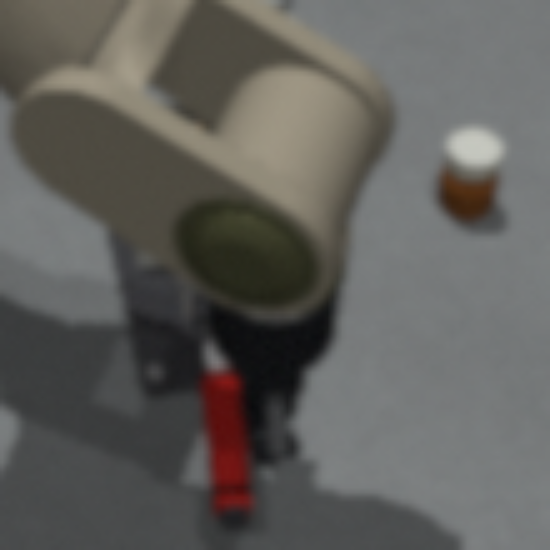

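Emit:
play_rows --targets "-0.0045 0.0006 0 0.03 1;-0.009 0.0012 0 0.06 1;-0.0136 0.0015 0 0.09 1;-0.018 0.0017 0 0.12 1;-0.021 0.0017 0 0.14 1"

```text
time_s: 11.95
position: [0.5501, -0.2228, 0.0451]
tool_rot: [[0.96, -0.282, -0.0], [-0.282, -0.96, -0.0], [0.0, 0.0, -1.0]]
ft_force: [1.3, -1.3, -0.3]
grip_width: -0.0002
```

Emit:
play_rows --targets "-0.0015 0.0002 0 0.01 1;-0.003 0.0004 0 0.02 1;-0.0045 0.0006 0 0.03 1;-0.0045 0.0006 0 0.03 1"

```text
time_s: 12.35
position: [0.5459, -0.222, 0.045]
tool_rot: [[0.951, -0.309, -0.0], [-0.309, -0.951, 0.0], [-0.0, -0.0, -1.0]]
ft_force: [0.2, -0.5, -0.3]
grip_width: 0.0001
```

Emit:
play_rows --targets "-0.0015 0.0002 0 0.01 1;-0.003 0.0004 0 0.02 1;-0.0045 0.0006 0 0.03 1;-0.0045 0.0006 0 0.03 1"

```text
time_s: 12.75
position: [0.5413, -0.2211, 0.045]
tool_rot: [[0.942, -0.337, -0.0], [-0.337, -0.942, 0.0], [-0.0, -0.0, -1.0]]
ft_force: [1.1, -0.9, -0.2]
grip_width: -0.0
```

Emit:
play_rows --targets "-0.0015 0.0002 0 0.01 1;-0.003 0.0004 0 0.02 1;-0.0045 0.0006 0 0.03 1;-0.006 0.0008 0 0.04 1;-0.006 0.0008 0 0.04 1"

```text
time_s: 13.25
position: [0.5353, -0.2198, 0.045]
tool_rot: [[0.927, -0.374, -0.0], [-0.374, -0.927, 0.0], [-0.0, -0.0, -1.0]]
ft_force: [-0.2, -0.4, 0.1]
grip_width: -0.0004
```

Emit:
play_rows --targets "-0.0015 0.0002 0 0.01 1;-0.003 0.0004 0 0.02 1;-0.0045 0.0006 0 0.03 1;-0.006 0.0008 0 0.04 1;-0.006 0.0008 0 0.04 1"

```text
time_s: 13.75
position: [0.5295, -0.2183, 0.045]
tool_rot: [[0.912, -0.411, -0.0], [-0.411, -0.912, 0.0], [-0.001, -0.0, -1.0]]
ft_force: [-0.2, 0.2, 0.2]
grip_width: 0.0002
```

```bash
python3 w.py j side
```

```text
side few 8
[ 0.5295 -0.2183  0.045 ] [ 0.55 -0.95  0.07] 13.8
```

```bash
python3 - <<'E'
from h import *
a=cv2.imread('pics/j_side.png');cv2.imwrite('pics/j2.png',cv2.resize(a[150:270,210:330],None,fx=5,fy=5))
E
```

```text
(no output)
```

View pics/j2.png

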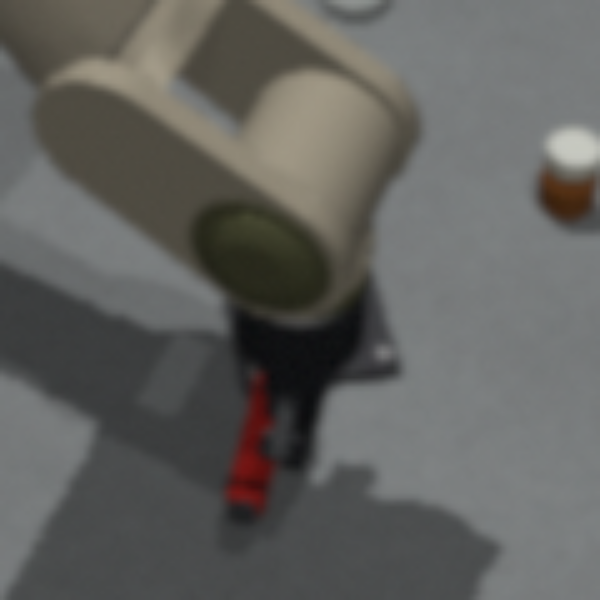

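Emit:
play_rows --targets "-0.0015 0.0002 0 0.01 1;-0.003 0.0004 0 0.02 1;-0.0045 0.0006 0 0.03 1;-0.006 0.0008 0 0.04 1;-0.006 0.0008 0 0.04 1"

```text
time_s: 14.3
position: [0.5237, -0.2166, 0.045]
tool_rot: [[0.894, -0.447, -0.0], [-0.447, -0.894, 0.0], [-0.0, -0.0, -1.0]]
ft_force: [-0.3, -0.3, 0.4]
grip_width: -0.0001
```

Emit:
play_rows --targets "-0.0015 0.0002 0 0.01 1;-0.003 0.0004 0 0.02 1;-0.0045 0.0006 0 0.03 1;-0.006 0.0008 0 0.04 1;-0.006 0.0008 0 0.04 1"

```text
time_s: 14.8
position: [0.518, -0.2146, 0.045]
tool_rot: [[0.876, -0.483, -0.0], [-0.483, -0.876, 0.0], [-0.001, 0.0, -1.0]]
ft_force: [0.6, -0.8, -0.3]
grip_width: -0.0
```

Emit:
play_rows --targets "-0.0015 0.0002 0 0.01 1;-0.003 0.0004 0 0.02 1;-0.0045 0.0006 0 0.03 1;-0.006 0.0008 0 0.04 1;-0.006 0.0008 0 0.04 1"

```text
time_s: 15.3
position: [0.513, -0.2128, 0.0452]
tool_rot: [[0.856, -0.517, 0.001], [-0.517, -0.856, -0.001], [0.002, 0.0, -1.0]]
ft_force: [3.8, -2.2, -1.6]
grip_width: 0.0001
```

Emit:
play_rows --targets "-0.0015 0.0002 0 0.01 1;-0.003 0.0004 0 0.02 1;-0.0045 0.0006 0 0.03 1;-0.006 0.0008 0 0.04 1;-0.006 0.0008 0 0.04 1"

```text
time_s: 15.8
position: [0.508, -0.2109, 0.0454]
tool_rot: [[0.834, -0.551, 0.003], [-0.551, -0.834, -0.002], [0.003, 0.0, -1.0]]
ft_force: [6.2, -4.0, -1.2]
grip_width: 0.0
```

```bash
sed -i 's/m=(p\[...,0\]>110).*(p\[...,2\]<60)/m=(p[...,0]>45)\&(p[...,1]<.45*p[...,0])\&(p[...,2]<.45*p[...,0])/' meas.py; python3 w.py k side top;python3 - <<'E'
from h import *
a=cv2.imread('pics/k_side.png');cv2.imwrite('pics/k2.png',cv2.resize(a[150:270,210:330],None,fx=5,fy=5))
E
```

```text
side 68 grip c [ 0.4772 -0.2181] [0.06  0.021] ang -117.2 line angle from bolt -122.4 [ 0.47   -0.2312  0.0738]
top few 0
[ 0.5081 -0.211   0.0454] [ 5.79 -3.97 -2.05] 15.9
```

View pics/k2.png

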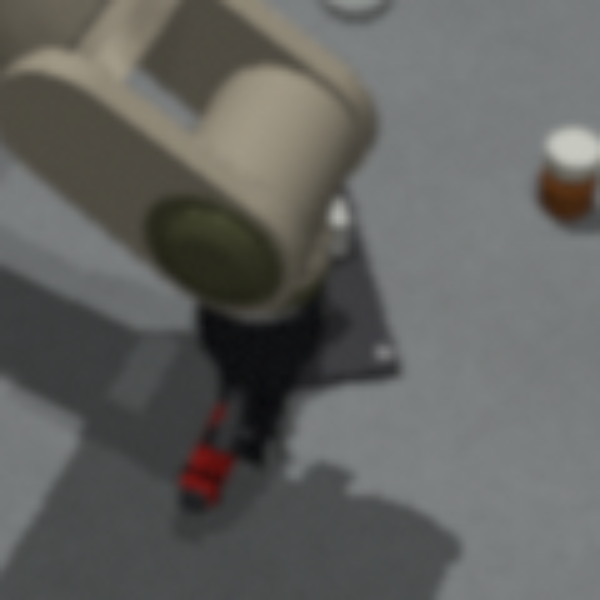

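Tightness reached: the push now reads about 7 N, at the breakaway level. I'll add roughly 0.1 rad of fold in two small steps.

Emit:
play_rows --targets "-0.002 0 0 0.02 1;-0.004 0 0 0.04 1;-0.006 0 0 0.06 1;-0.006 0 0 0.06 1"

```text
time_s: 16.3
position: [0.5028, -0.2086, 0.0455]
tool_rot: [[0.8, -0.6, 0.002], [-0.6, -0.8, -0.004], [0.004, 0.002, -1.0]]
ft_force: [3.1, -9.4, -1.6]
grip_width: -0.0
```

```bash
python3 w.py l side; python3 mv.py .5 -.2 .045 -90;python3 - <<'E'
from h import *
a=cv2.imread('pics/l_side.png');cv2.imwrite('pics/l2.png',cv2.resize(a[150:270,210:330],None,fx=5,fy=5))
E
```

```text
side 68 grip c [ 0.4646 -0.2239] [0.036 0.019] ang -139.2 line angle from bolt -124.7 [ 0.4636 -0.2282  0.0735]
[ 0.5029 -0.2086  0.0455] [ 3.02 -9.41 -1.79] 16.35
shift [-0.0075 -0.0052  0.0005] turn -0.643 pos [ 0.5029 -0.2086  0.0455] yaw -126.86 F [ 3.02 -9.41 -1.79] M [-1.51 -0.53  0.08] t 16.35 w -0.00023626877662879175 q [-35.   33.   90.   -0.1  56.8  92. ]
```

View pics/l2.png

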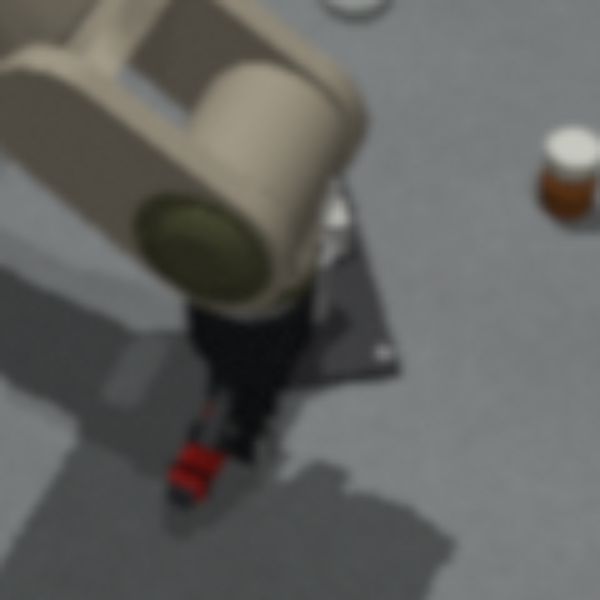

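Emit:
play_rows --targets "-0.001 0.001 0 0.01 1;-0.002 0.002 0 0.02 1;-0.0035 0.002 0 0.035 1;-0.0045 0.002 0 0.04 1;-0.0045 0.002 0 0.04 1"

```text
time_s: 16.85
position: [0.4984, -0.2067, 0.0455]
tool_rot: [[0.775, -0.631, 0.003], [-0.631, -0.775, -0.002], [0.004, -0.0, -1.0]]
ft_force: [6.6, -5.3, -1.6]
grip_width: 0.0003
```

```bash
python3 w.py m side top; python3 mv.py .5 -.2 .045 -90;python3 - <<'E'
from h import *
a=cv2.imread('pics/m_side.png');cv2.imwrite('pics/m2.png',cv2.resize(a[150:270,210:330],None,fx=5,fy=5))
a=cv2.imread('pics/m_top.png');cv2.imwrite('pics/m3.png',cv2.resize(a[150:270,210:350],None,fx=5,fy=5))
E
```

```text
side 68 grip c [ 0.4582 -0.2219] [0.034 0.02 ] ang -156.1 line angle from bolt -126.7 [ 0.4583 -0.2248  0.0728]
top few 5
[ 0.4985 -0.2068  0.0455] [ 6.87 -5.01 -1.25] 16.95
shift [-0.0031 -0.0062  0.0005] turn -0.683 pos [ 0.4985 -0.2068  0.0455] yaw -129.15 F [ 6.87 -5.01 -1.25] M [-0.81 -0.99  0.01] t 16.95 w -0.00031624271442802515 q [-35.1  32.7  90.8  -0.   56.3  94.1]
```

View pics/m3.png

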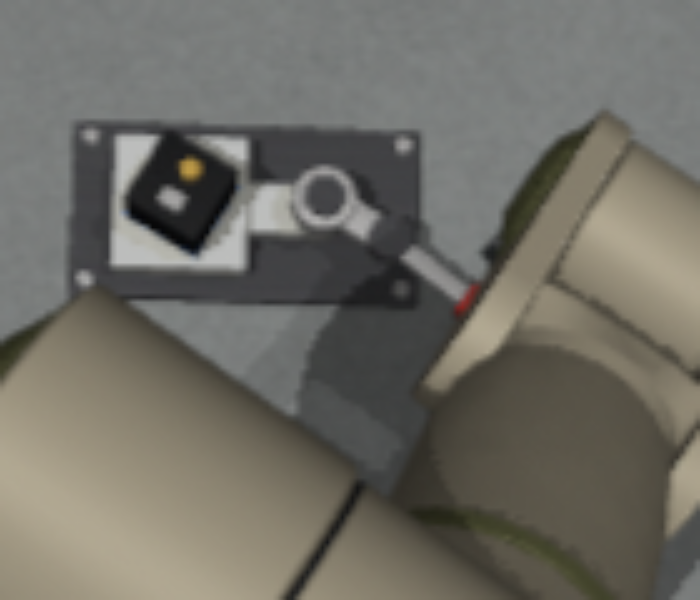

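View pics/m2.png

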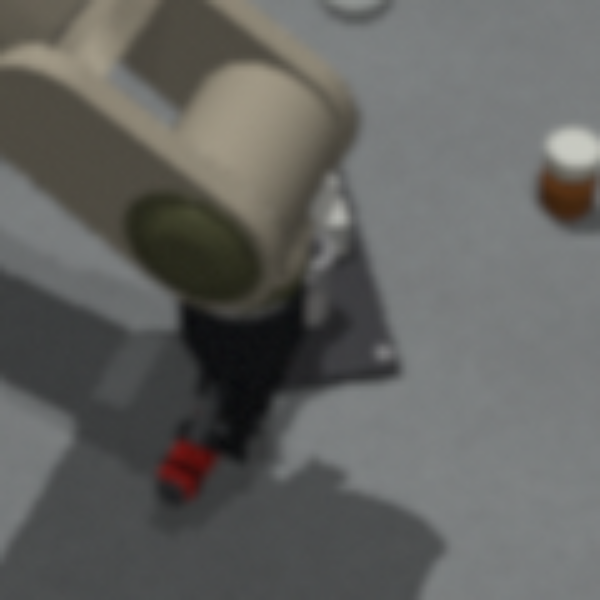

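```bash
python3 - <<'E'
from meas import *
im=np.load('m_top.npz');p=im['pixels'][:,:,::-1]
cv2.imwrite('pics/m4.png',cv2.resize(p[178:218,266:312],None,fx=16,fy=14,interpolation=cv2.INTER_CUBIC)) 
E
```

```text
(no output)
```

View pics/m4.png

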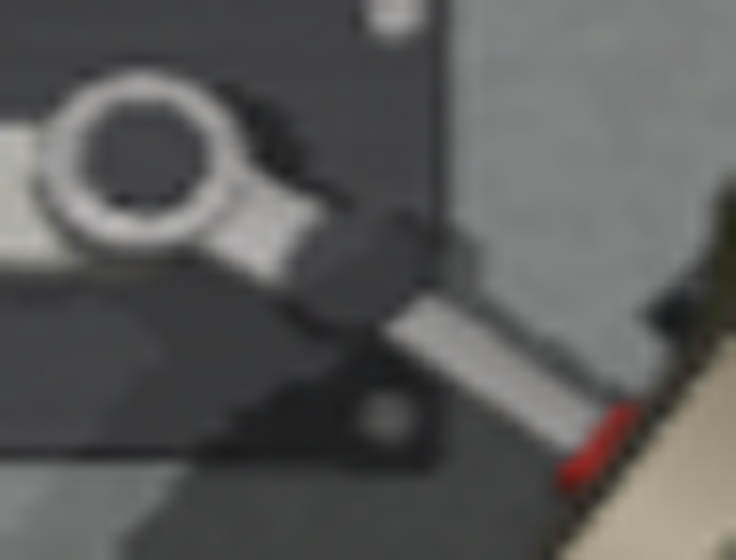

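Emit:
play_rows --targets "-0.001 0.0002 0 0.01 1;-0.002 0.0004 0 0.02 1;-0.002 0.0004 0 0.02 1"

```text
time_s: 17.25
position: [0.4967, -0.2058, 0.0455]
tool_rot: [[0.763, -0.647, 0.003], [-0.647, -0.763, -0.002], [0.004, -0.0, -1.0]]
ft_force: [6.4, -4.5, -1.3]
grip_width: -0.0
```

```bash
python3 w.py n top; python3 - <<'E'
from meas import *
im=np.load('n_top.npz');p=im['pixels'][:,:,::-1]
cv2.imwrite('pics/n4.png',cv2.resize(p[178:218,266:312],None,fx=15,fy=15,interpolation=cv2.INTER_CUBIC)) 
E
```

```text
top few 6
[ 0.4967 -0.2059  0.0455] [ 6.09 -5.74 -1.14] 17.3
```

View pics/n4.png

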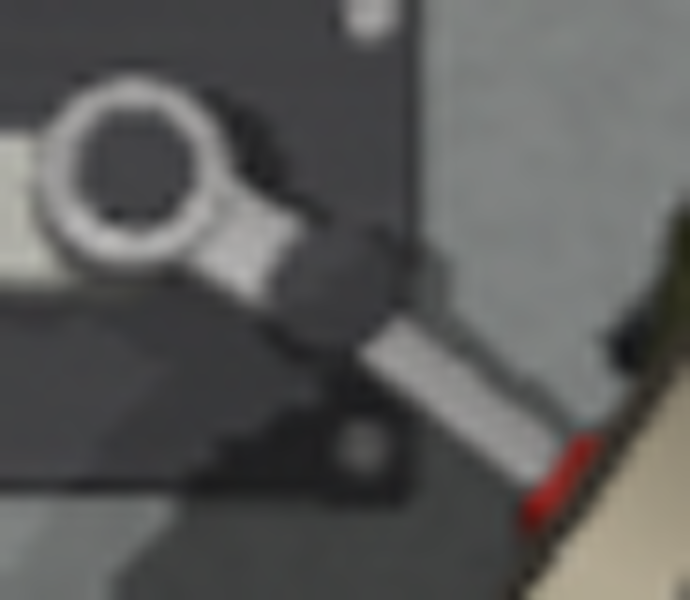

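Now I back off gently along the same arc. The distance at which the force vanishes measures how far the handle was folded.

Emit:
play_rows --targets "0.002 0 0 -0.02 1;0.005 -0.0005 0 -0.05 1;0.008 -0.0005 0 -0.08 1;0.008 -0.0005 0 -0.08 1"

```text
time_s: 17.7
position: [0.5036, -0.2099, 0.0454]
tool_rot: [[0.812, -0.583, 0.004], [-0.583, -0.812, -0.001], [0.004, -0.001, -1.0]]
ft_force: [8.6, -0.8, -0.9]
grip_width: -0.0002
```

Emit:
play_rows --targets "0.001 0 0 -0.01 1;0.002 0 0 -0.02 1;0.003 0 0 -0.03 1;0.003 0 0 -0.03 1"

```text
time_s: 18.1
position: [0.5058, -0.2113, 0.0454]
tool_rot: [[0.829, -0.559, 0.003], [-0.559, -0.829, -0.0], [0.003, -0.002, -1.0]]
ft_force: [8.8, -0.0, -0.6]
grip_width: -0.0002
```

Emit:
play_rows --targets "0.001 0 0 -0.01 1;0.002 0 0 -0.02 1;0.003 0 0 -0.03 1;0.003 0 0 -0.03 1"

```text
time_s: 18.5
position: [0.5082, -0.213, 0.0453]
tool_rot: [[0.846, -0.534, 0.003], [-0.534, -0.846, -0.0], [0.003, -0.001, -1.0]]
ft_force: [8.2, 0.3, -1.2]
grip_width: -0.0
```

Emit:
play_rows --targets "0.001 0 0 0 1;0.002 0 0 0 1;0.003 0 0 0 1;0.003 0 0 0 1"

```text
time_s: 18.9
position: [0.5106, -0.2144, 0.0453]
tool_rot: [[0.845, -0.534, 0.003], [-0.534, -0.845, -0.0], [0.003, -0.002, -1.0]]
ft_force: [8.2, 0.8, -0.1]
grip_width: 0.0001
```

Emit:
play_rows --targets "0.001 0 0 0 1;0.002 0 0 0 1;0.003 0 0 0 1;0.003 0 0 0 1"

```text
time_s: 19.3
position: [0.5118, -0.216, 0.0449]
tool_rot: [[0.846, -0.534, -0.0], [-0.534, -0.846, 0.0], [-0.001, -0.0, -1.0]]
ft_force: [3.3, 0.4, 0.9]
grip_width: -0.0001
```

Emit:
play_rows --targets "0.001 0 0 0 1;0.002 0 0 0 1;0.003 0 0 0 1;0.003 0 0 0 1"

```text
time_s: 19.7
position: [0.5143, -0.2179, 0.0449]
tool_rot: [[0.846, -0.534, -0.001], [-0.534, -0.846, 0.0], [-0.001, 0.0, -1.0]]
ft_force: [-0.4, -0.9, 1.1]
grip_width: -0.0003
```

The force dropped to zero after about 17 mm of backing off. That puts the peak fold at about 0.16 rad: tripped, and under the 0.26 limit. Next: retreat, lift and look.

Emit:
play_rows --targets "0.01 0 0 0 1;0.025 0 0 0 1;0.025 0 -0.03 0 1;0.025 0 -0.07 0 1;0.025 0 -0.11 0 1"

```text
time_s: 20.2
position: [0.5358, -0.2314, 0.1562]
tool_rot: [[0.845, -0.534, -0.001], [-0.534, -0.845, 0.001], [-0.001, 0.0, -1.0]]
ft_force: [1.2, -0.9, -0.6]
grip_width: -0.0002
```

```bash
python3 mv.py .35 -.35 .25 -122
```

```text
shift [-0.0938  0.1995 -0.0938] turn -0.005 pos [ 0.5358 -0.2314  0.1562] yaw -122.28 F [ 1.24 -0.86 -0.63] M [-0.02 -0.01  0.01] t 20.2 w -0.0002314579325380511 q [-35.   28.7  75.8  -0.   75.6  87.3]
```

Emit:
play_rows --targets "0 0 -0.05 0 1;-0.02 0.05 -0.09 0 1;-0.04 0.1 -0.09 0 1;-0.07 0.15 -0.09 0 1;-0.09 0.19 -0.09 0 1"

```text
time_s: 20.7
position: [0.3748, -0.3342, 0.2454]
tool_rot: [[0.846, -0.533, 0.001], [-0.533, -0.846, -0.001], [0.001, 0.001, -1.0]]
ft_force: [0.4, -1.7, -0.0]
grip_width: 0.0002
```

Emit:
play_rows --targets "0 0 0 0 1;0 0 0 0 1"

```text
time_s: 20.9
position: [0.3758, -0.334, 0.245]
tool_rot: [[0.844, -0.536, 0.0], [-0.536, -0.844, -0.0], [0.001, -0.0, -1.0]]
ft_force: [-0.2, 0.1, 0.3]
grip_width: 0.0
```

```bash
python3 w.py z side top; python3 - <<'E'
from meas import *
im=np.load('z_top.npz');W=pts(im)
m=(abs(W[...,0]-.572)<.045)&(abs(W[...,1]-.014)<.045)&(W[...,2]>.097)&(W[...,2]<.115)
print(m.sum(),np.median(W[m][:,2]),cv2.minAreaRect(W[m][:,:2].astype(np.float32)))
a=np.load('a_top.npz')['pixels'].astype(int);
cv2.imwrite('pics/z5.png',cv2.resize(im['pixels'][90:290,80:430,::-1],None,fx=2.2,fy=2.2))
cv2.imwrite('pics/z4.png',cv2.resize(im['pixels'][160:240,215:335,::-1],None,fx=6,fy=6,interpolation=cv2.INTER_CUBIC)) 
E
```

```text
side 191 grip c [ 0.4927 -0.2052] [0.098 0.021] ang -120.3 line angle from bolt -120.2 [ 0.4934 -0.206   0.0746]
top 296 grip c [ 0.4939 -0.2042] [0.103 0.025] ang -119.9 line angle from bolt -120.0 [ 0.4932 -0.2033  0.0732]
[ 0.377  -0.3329  0.2448] [ 0.18  0.   -0.23] 21.0
303 0.10513663176909449 ((0.5716127753257751, 0.013110199943184853), (0.049732934683561325, 0.050195131450891495), 57.36085891723633)
```

View pics/z4.png

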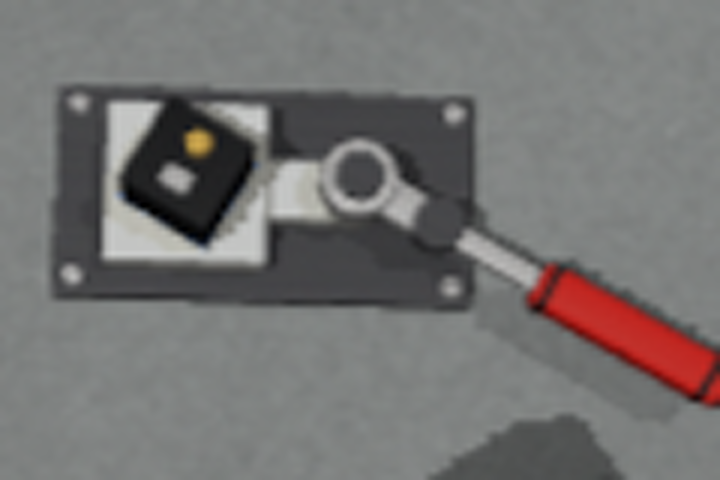

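View pics/z_side.png

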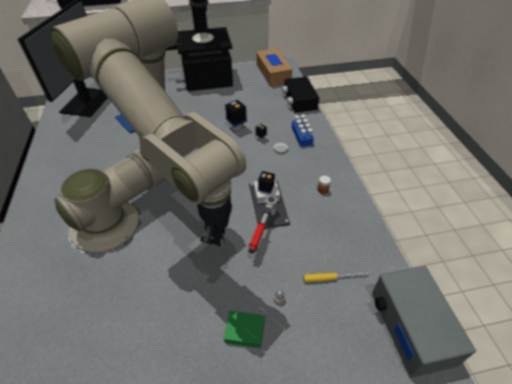

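View pics/z5.png

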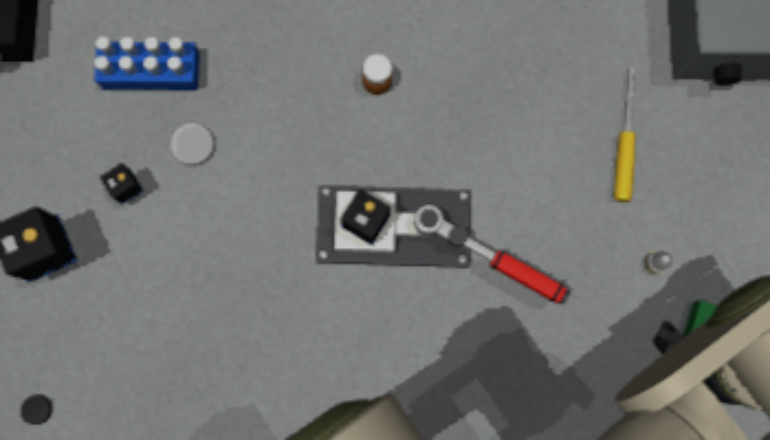

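The camera is seated, with its top at 0.105 m and centred to about 1.5 mm. The handle is straight: the grip's angle of -119.9° matches the -120.0° line to the bolt. Grip moved about 100 mm and the bystanders are in place. Handing in.

```bash
python3 -c "
from rig import env
print(env.close_job())"
```

```text
the job is handed in; nothing more can be done
None
```

The job is handed in: the camera is seated in the port, the click wrench tripped once and the bolt is left tight. It took about 21 s of the 67 s allowed; no verdict was reported.

- **Camera:** I picked the 50 mm cube, the middle of the three sizes, and lowered it until the block pushed back with about 7 N. After release its top read 0.105 m in the top view, which is the fully home height, and its centre was about 1.5 mm from the measured port axis. The side view read about 1.7 mm higher, which is within the calibration error.
- **Wrench:** I swept it clockwise about 0.68 rad until the bolt went tight, then folded the handle at 7–8 N. Judging by how far I backed off before the force vanished, the peak fold was about 0.16 rad. Image estimates during the push were rougher, at 0.1 to 0.2 rad, and my tool-travel estimate put it at no more than about 0.22 rad. All of these are under the 0.26 rad limit.
- **Final state:** After release the grip's angle matched the line to the bolt within 0.1° in both views, so the handle is straight. The grip ended about 100 mm from its start.
- **Bystanders and arm:** By eye, the bystanders in view look unmoved. The arm partly hid the slide box in the last top view, but the side view shows it in place. I only checked the lens cap in the top view. The arm is clear of everything.

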